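# Open the bayonet filter holder and put its parts out to drain

### The arm

A 6-joint arm with a two-finger parallel gripper is mounted at the origin on the work surface. World frame = base frame: x ahead of the robot, y to its left, z up, the work surface at z = 0. Lengths are in mm, angles in degrees, forces in N, time in s.
With the tool pointing down it reaches from about 300 to 850 mm from the base axis. Payload 4.2 kg.
Tool frame: the origin (TCP) lies at the very end of the fingers, on their centre line; the grasp point (between the pads) lies 19 mm behind it; z points along the fingers, y is the direction in which the jaws open and shut (so a half turn about z gives the same grasp; the last joint's range is limited). The gripper opens to 91 mm and grips with 3 to 60 N. Pads are 32 mm wide; open, the fingers measure 118 mm over their backs; the gripper's body (76 mm by 178 mm) begins 60 mm behind the grasp point.
Start: joints at [-66.177, 18.312, 89.639, -0, 72.044, -1.146], TCP at [242.733, -521.271, 213.976] pointing down, gripper open.
Joint ranges: [-177.97, 177.97], [-48.28, 115.42], [12.27, 149.76], [-77.06, 257.06], [2.81, 150.46], [-146.56, 146.56]. Speed limits (degrees/s): [147.25, 147.25, 180, 180, 180, 180].

### API

Orientations are given as [roll, pitch, yaw] about the fixed x, y, z axes, in that order (R = Rz(yaw) Ry(pitch) Rx(roll)).
In Python, from workcell import env gives the robot as it stands. The module is installed in compiled form; this text tells all that it offers.
- The arm moves only by the tool arm_command, never from a script. Its argument "targets" is a list of rows, each a list of 5 numbers: the closure, from 0 (fully open) to 1 (shut), then the shift along the tool's x, y, z each as a share of 50 cm, from -1 to 1, then the turn about the tool's z as a share of pi/4 rad, from -1 to 1. A call has 1 to 8 rows; each row is the pose to reach, as a shift and turn from the pose measured when the call began, along the tool's axes at that moment; what a row does not reach only later rows make up. A row lasts 1/12 s, in which the tool goes at most 41.7 mm and 7.16 degrees, less where a joint would pass 70% of its speed; a pose out of reach is approached as far as the arm can. A call with a number of a shift or a turn outside -1 to 1 is refused whole. A call with a gripper value outside its range is refused whole. The fingers move at their own pace and stop on an object; "squeeze" is the grip in N (left out, the last holds). Time passes only in rows, so rows that repeat a pose let the fingers close. It gives the time, the measured TCP pose, the force and the opening at its end, in the units of the state.
- env.state(): the state, without advancing time (a new reading comes with each control period).
- env.grab_frame(name): name is "side" or "top" or "wrist"; returns the picture (420x560x3 uint8, red, green, blue); there is no depth.
- env.camera_params(name): a dict with "camera_matrix" (3x3 intrinsics, pixels), "R" (3x3) and "t" (3): a world point X has camera coordinates R X + t; the wrist camera has in their place "hand_eye" (4x4, takes a point from camera to tool coordinates, whose origin is the TCP and whose axes are the flange's). Camera axes: x right, y down, z forward; pixel columns grow to the right and rows downward; lengths in mm; the calibration is good to about 2 mm. A picture is of the moment at which its call begins: read the wrist's pose just before it. camera_params takes no time and is no camera call.
- env.job_done(): hands the job in, once; it reports no verdict.
The state is a dict: "time_s": time; "qpos": joint angles; "qvel": joint speeds; "effort": joint torques, N m; "ee_pos": TCP position; "ee_rot": TCP orientation; "force": force on the tool from outside, world axes, zero at the start; "torque": the same for the moment, N m; "gripper_width": finger opening in mm.
Only numpy, scipy, OpenCV 4.12 (cv2) and the standard library are available. Lean on these libraries where they do the work, as an engineer would, in place of code of your own. Each camera call takes 0.05 s, during which the arm holds its last target.

### The job

Open the small filter holder on the bench: press its cover down against the spring, keep it down while you twist it a quarter turn counterclockwise (seen from above) to free it from its lugs, without forcing it, lift it off and stand it, grip upwards, on the white draining grid in the clear tray. Then take the filter cartridge out of the holder and stand it upright on the same grid beside the cover. Set both down, do not drop them, and do not disturb the bottles and the jar.

Things in the scene. Friction and masses are not known exactly. Their poses are not given: they have to be found in the camera images.
- holder: Filter holder, fixed to the bench, upright. Origin: centre of the underside of its grey foot, on the work surface; z up. Foot: disc 100 mm across, 12 mm high; on it an aluminium cup 48 mm across outside. A steel outlet pipe, 10 mm thick, points along the holder's +x at 17 mm height, to 66 mm from the axis. The cover's grip bar is in line with this pipe while locked.
- holder_rim (a point): Centre of the cup's rim, on the holder's axis, 52 mm above its origin; the cup is 39 mm wide inside. Two bayonet lugs, out to a diameter of 60 mm, go round the cup from 20 to 46 mm above the holder's origin, inside the cover. A spring plate in the cup pushes the cartridge, and with it the cover, upwards.
- cover: Bayonet cover, grey plastic, 140 g: ribbed cap 71 mm across, 50 mm high, open below, two inward tabs at its lower rim on its x axis. Origin: centre of its lower rim; z up. Locked, as it starts, it sits 32 mm above the holder's origin, its x axis along the holder's x within 3 degrees. It cannot turn clockwise or come off unturned; over 90 N on the lugs is forcing it. Lift it 60 mm or more to clear the cartridge.
- cover_grip (a point): Middle of the bar grip on the cover, 65 mm above the cover's origin. The bar lies along the cover's x: 52 mm long, 12 mm thick (y), sides upright, from 50 to 81 mm above the cover's origin. Freeing needs it pressed 5 to 7 mm down (over 4; bottoms at 8; push 7 to 12 N) and kept down for the first 25 degrees of a counterclockwise turn seen from above; see joint plunger.
- plunger (a joint): Height of the spring plate under the cartridge, m: 0 with the cover locked, -0.008 pressed to the bottom, +0.006 when the cover is free. After 25 degrees of turn a low roof keeps the cover down about 4 mm; from 70 degrees the tabs are clear and the spring raises it to 6 mm above its locked height; a stop ends the turn at 95 degrees. Aim at 80 to 85, then lift straight up.
- cartridge: Filter cartridge, white plastic, loose, about 45 g, at first under the cover: round ribbed body 34 mm across and 22 mm high with a central round stem to grip, 13 mm across, from 22 to 54 mm above the origin. Origin: centre of its underside; z along the stem. With the cover off it stands 30 mm above the holder's origin, stem 32 mm above the cup's rim, loose by 3 mm; lift it 30 mm or more.
- tray_grid (a point): Centre of the upper side of the draining grid in the clear plastic tray, 25 mm above the work surface. The white grid (a flat, rigid bearing surface) is 234 mm long along the point's x and 164 mm along its y; z up. The tray's walls stand 15 mm above the grid, 3 mm thick. The tray is fixed to the bench.
- wash_bottle: Bystander, loose: white wash bottle with a red cap and spout, 66 mm across, 182 mm high, standing; origin at the centre of its underside.
- dropper_a: Bystander, loose: brown dropper bottle, 30 mm across, 84 mm high; origin at the centre of its underside.
- dropper_b: Bystander, loose: a second brown dropper bottle of the same size; origin at the centre of its underside.
- jar: Bystander, loose: glass jar with a black lid, 52 mm across, 70 mm high; origin at the centre of its underside.

How it is judged (in metres and radians):
On the way, in this order (a step that is already met when the one before it is completed fails the run):
1. the cover is pressed down by 3 mm or more before it is turned (z of cover in the frame of holder below 0.029 m and angle between the x axis of cover and the x axis of holder, either way round below 0.2 rad), for 0.05 s.
2. the cover is turned by at least 66 degrees while it still sits on the holder (angle between the x axis of cover and the x axis of holder, either way round above 1.15 rad and horizontal distance between cover and holder below 0.006 m and z of cover in the frame of holder below 0.045 m and angle between cover's own z axis and vertical below 0.15 rad), for 0.05 s.
3. the cover stands on the draining grid, grip upwards (x of cover in the frame of tray_grid between -0.085 and 0.085 m and y of cover in the frame of tray_grid between -0.05 and 0.05 m and z of cover in the frame of tray_grid between -0.005 and 0.005 m and angle between cover's own z axis and vertical below 0.1 rad and linear speed of cover below 0.03 m/s), for 0.2 s.
At the end, for the whole second after the job is handed in: Cover on its rim, grip up, and cartridge upright, both at rest (under 0.03 m/s) on the grid: cover axis within 85 mm along and 50 mm across of the grid centre, cartridge axis within 102 and 67 mm; undersides within 5 mm of the grid surface, tilts under 0.1 rad (all of step 3 and x of cartridge in the frame of tray_grid between -0.102 and 0.102 m and y of cartridge in the frame of tray_grid between -0.067 and 0.067 m and z of cartridge in the frame of tray_grid between -0.005 and 0.005 m and angle between cartridge's own z axis and vertical below 0.1 rad and linear speed of cartridge below 0.03 m/s); the robot touches nothing.
It fails at once if the cover is dropped (moves free of the robot faster than 0.6 m/s) (contact force between each of the fingers, the arm and cover below 0.02 N and linear speed of cover above 0.6 m/s).
It fails at once if the cartridge is dropped (moves free of the robot faster than 0.6 m/s) (contact force between each of the fingers, the arm and cartridge below 0.02 N and linear speed of cartridge above 0.6 m/s).
It fails at once if the cover is forced against its lugs (over 90 N) (contact force between cover and holder above 90 N).
It fails at once if a bottle or the jar is moved by more than 25 mm or tipped (distance of any of wash_bottle, dropper_a, dropper_b, jar from where it was at the start of the episode above 0.025 m or angle between any of wash_bottle, dropper_a, dropper_b, jar's own z axis and vertical above 0.4 rad).
It also fails if it takes over 61 s, if anything falls off the work surface, if the arm or the gripper's body presses on something with over 40 N, if the wrist force passes 120 N, or if a joint passes its speed limit or range.

## Working session

There is one attempt and no reset: what is moved stays moved. The work goes in short steps, Python scripts to look and compute and a tool call to move; the robot and the scene stay as the last step left them, time stands still between calls to the robot, and variables do not carry over. Pictures are saved under pics/ and viewed, and the job is handed in when it is done.

Besides the shell and the picture viewer there is one more tool, called after "Request:" by a JSON object that holds its "op" and its "data", one argument or row to a line. arm_command: Moves the arm, as the interface text tells. Shift numbers are shares of 50 cm and turn numbers shares of pi/4 rad, none past 1 either way. Its arguments: {"type":"object","properties":{"targets":{"type":"array"},"squeeze":{"type":"number"}},"required":["targets"]}

```bash
mkdir -p pics
cat > h.py <<'E'
import numpy as np, cv2
from workcell import env
def save(n,f):
    im=env.grab_frame(n); cv2.imwrite('pics/'+f,cv2.cvtColor(im,cv2.COLOR_RGB2BGR)); return im
def ray(name,uv,z):
    p=env.camera_params(name);K=np.array(p['camera_matrix']);R=np.array(p['R']);t=np.array(p['t'])
    d=R.T@np.linalg.inv(K)@np.array([uv[0],uv[1],1.]);c=-R.T@t
    return c+d*(z-c[2])/d[2]
def proj(name,X):
    p=env.camera_params(name);K=np.array(p['camera_matrix'])
    x=K@(np.array(p['R'])@np.array(X,float)+np.array(p['t']).ravel());return x[:2]/x[2]
E
python3 - <<'E'
from h import *
for n in ['side','top','wrist']: save(n,n+'0.png')
s=env.state();print(s)
for n in ['side','top','wrist']: print(n,env.camera_params(n))
E
```

```text
{'time_s': 0.15, 'qpos': array([-6.61764352e+01,  1.83424138e+01,  8.96873970e+01, -8.54693666e-04,
        7.20459826e+01, -1.14618452e+00]), 'qvel': array([-0.09881819, -0.22494505, -0.10943088, -0.06411918, -0.06202302,
       -0.07072533]), 'effort': array([ 3.70200287e-04, -4.12773514e+01, -2.32154399e+01,  7.27841654e-02,
        4.33311251e-02, -1.04832452e-04]), 'ee_pos': array([ 242.57531832, -520.92072316,  213.34159804]), 'ee_rot': array([-1.79924205e+02, -7.03562089e-04,  2.49700129e+01]), 'force': array([ 0.85735306, -0.35120175,  1.3562834 ]), 'torque': array([ 0.03889756,  0.00816224, -0.0178233 ]), 'gripper_width': 91.32707492826745}
side {'camera_matrix': array([[507.10319507,   0.        , 287.1266938 ],
       [  0.        , 507.10319507, 209.78690653],
       [  0.        ,   0.        ,   1.        ]]), 'R': array([[-0.70634374, -0.70770905, -0.01504721],
       [-0.34433786,  0.36209082, -0.8662111 ],
       [ 0.6184739 , -0.60666146, -0.49945161]]), 't': array([ 406.74078706,  268.34327314, 1180.81975352])}
top {'camera_matrix': array([[534.11192526,   0.      
[... 168 characters left out ...]
17387],
       [-0.99646952,  0.00321377, -0.08389378],
       [ 0.08388611, -0.00245212, -0.99647233]]), 't': array([9.35319584e-01, 6.16178327e+02, 1.68851974e+03])}
wrist {'camera_matrix': array([[300.32495721,   0.        , 278.09144274],
       [  0.        , 300.32495721, 211.07868073],
       [  0.        ,   0.        ,   1.        ]]), 'hand_eye': array([[ 7.91861656e-05, -9.56092444e-01, -2.93065236e-01,
         8.31393187e+01],
       [ 9.99999996e-01,  6.63761002e-05,  5.36552123e-05,
        -6.19715794e-01],
       [-3.18468156e-05, -2.93065239e-01,  9.56092446e-01,
        -1.71605789e+02],
       [ 0.00000000e+00,  0.00000000e+00,  0.00000000e+00,
         1.00000000e+00]])}
```

View pics/top0.png

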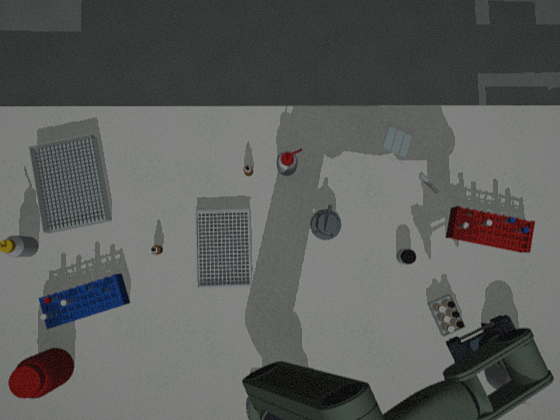

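View pics/side0.png

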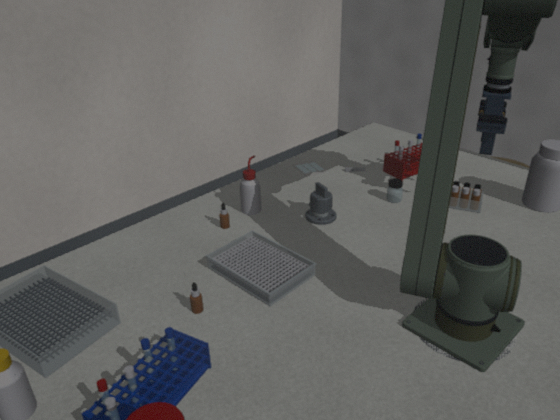

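View pics/wrist0.png

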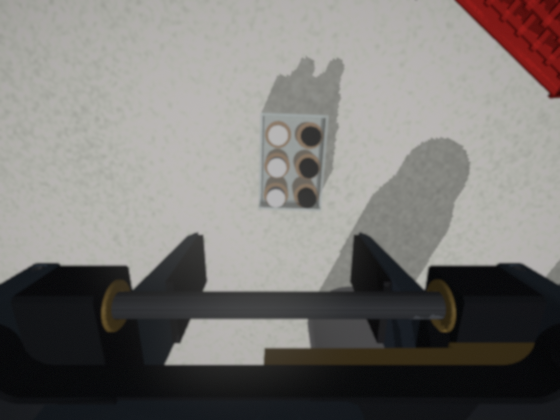

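Run:
```python
import cv2,numpy as np
im=cv2.imread('pics/top0.png')
a=cv2.resize(im[180:300,180:360],None,fx=4.4,fy=4.4,interpolation=cv2.INTER_CUBIC);cv2.imwrite('pics/c1.png',np.clip(a*1.6,0,255))
a=cv2.resize(im[110:270,10:170],None,fx=3.5,fy=3.5,interpolation=cv2.INTER_CUBIC);cv2.imwrite('pics/c2.png',np.clip(a*1.6,0,255))
im=cv2.imread('pics/side0.png')
a=cv2.resize(im[140:310,190:410],None,fx=3.5,fy=3.5,interpolation=cv2.INTER_CUBIC);cv2.imwrite('pics/c3.png',np.clip(a*1.6,0,255))
```

```text
[ WARN:0@0.076] global loadsave.cpp:1063 imwrite_ Unsupported depth image for selected encoder is fallbacked to CV_8U.
```

View pics/c1.png

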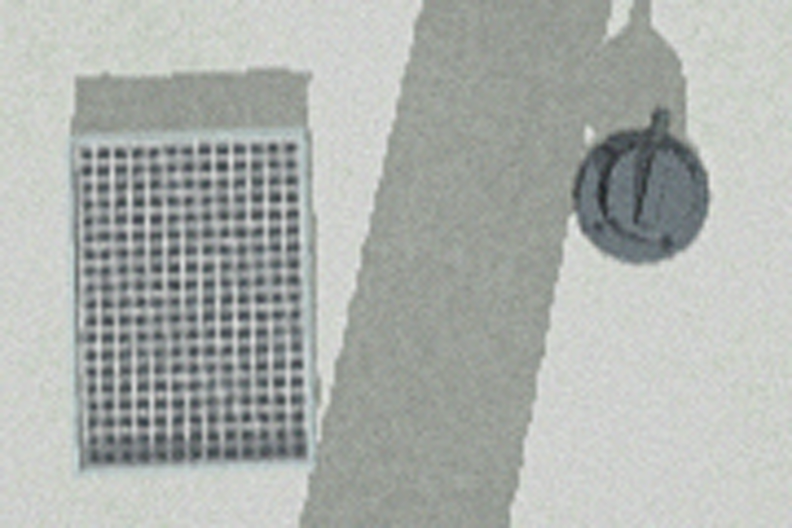

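View pics/c2.png

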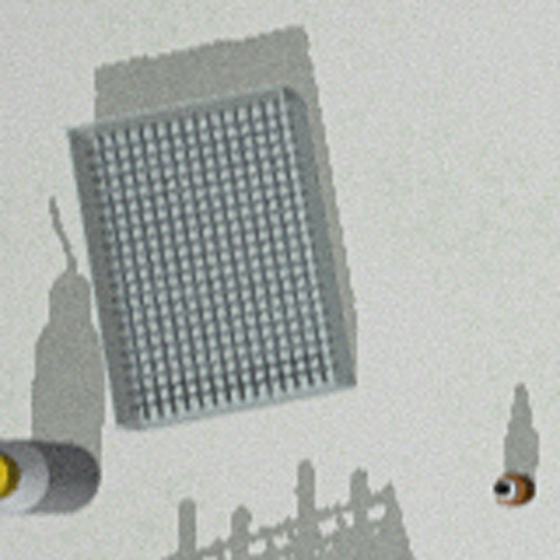

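View pics/c3.png

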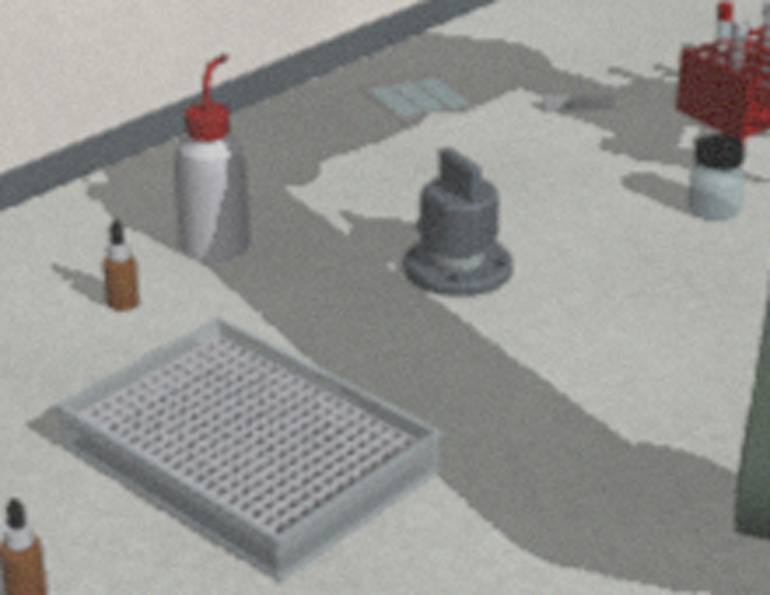

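Run:
```python
from h import *
def c1(u,v): return ((u+.5)/4.4+180-.5,(v+.5)/4.4+180-.5)
f=ray('top',c1(642,196),12);print('foot',f)
for e in [(575,196),(709,196),(642,263)]: print(ray('top',c1(*e),12))
print('pipe',ray('top',c1(659,110),17))
print('bar',[ray('top',c1(*p),113) for p in [(657,122),(637,222)]])
print('tray',[ray('top',c1(*p),40) for p in [(72,135),(308,130),(315,465),(80,472)]])
print('grid',[ray('top',c1(*p),25) for p in [(78,142),(302,140),(305,460),(84,464)]])
for u,v in [(247,171),(288,172),(157,249),(407,256)]: print(ray('top',(u,v),0))
def c3(u,v): return ((u+.5)/3.5+190-.5,(v+.5)/3.5+140-.5)
print('foot side',ray('side',c3(458,263),12))
print('trayside',[ray('side',c3(*p),40) for p in [(62,407),(220,322),(437,433),(277,540)]])
print('barside',[ray('side',c3(*p),113) for p in [(447,150),(473,172)]])
print('others',[ray('side',c3(*p),0) for p in [(212,255),(122,303),(715,212)]], ray('side',c3(22,570),40))
for n in [f,f+[0,0,101]]: print(proj('wrist' if 0 else 'side',n))
```

```text
foot [ 567.48616962 -139.77513176   12.        ]
[567.64781788 -90.60480015  12.        ]
[ 567.3245013  -188.95156651   12.        ]
[ 518.384609  -139.2761609   12.       ]
pipe [ 630.35763633 -152.48164222   17.        ]
bar [array([ 613.18349729, -142.30901566,  113.        ]), array([ 543.95599959, -127.76284809,  113.        ])]
tray [array([611.45075957, 274.31953831,  40.        ]), array([614.52833978, 103.70492885,  40.        ]), array([374.21885394,  98.27874833,  40.        ]), array([369.85299463, 266.14614191,  40.        ])]
grid [array([607.54585222, 272.29445524,  25.        ]), array([608.48055288, 108.95914849,  25.        ]), array([376.95134748, 106.33826236,  25.        ]), array([374.6534718 , 265.64869121,  25.        ])]
[743.42118721 114.86662619   0.        ]
[739.69982061 -19.50322386   0.        ]
[489.45920542 405.54317017   0.        ]
[ 464.12775729 -403.43684238    0.        ]
foot side [ 561.32820019 -134.91696787   12.        ]
trayside [array([605.19917586, 274.10521026,  40.        ]), array([608.56025484, 108.46217315,  40.        ]), array([374.04096835,  98.95091425,  40.        ]), array([369.33138674, 267.95152534,  40.        ])]
barside [array([ 587.25251652, -146.59124199,  113.        ]), array([ 542.63992387, -130.79652151,  113.        ])]
others [array([749.53231206,  -3.97759539,   0.        ]), array([743.86732408, 107.28163138,   0.        ]), array([ 460.58231152, -391.89910622,    0.        ])] [470.73147467 409.84484993  40.        ]
[320.07303049 213.54326437]
[320.64431132 185.22834657]
```

Request:
{"op": "arm_command", "data": {
  "targets": [
    [0,0.909,-0.421,-0.034,0.844],
    [0,0.909,-0.421,-0.034,0.844],
    [0,0.909,-0.421,-0.034,0.844],
    [0,0.909,-0.421,-0.034,0.844],
    [0,0.909,-0.421,-0.034,0.844],
    [0,0.909,-0.421,-0.034,0.844],
    [0,0.909,-0.421,-0.034,0.844],
    [0,0.909,-0.421,-0.034,0.844]
  ]
}}

```text
time_s: 0.82
ee_pos: [448.5, -276.8, 224.5]
ee_rot: [-179.9, 0.1, -13.0]
force: [-0.1, -0.2, -0.7]
gripper_width: 91.3
```

Request:
{"op": "arm_command", "data": {
  "targets": [
    [0,0.166,-0.323,-0.01,0],
    [0,0.166,-0.323,-0.01,0],
    [0,0.166,-0.323,-0.01,0],
    [0,0.166,-0.323,-0.01,0],
    [0,0.166,-0.323,-0.01,0],
    [0,0.166,-0.323,-0.01,0],
    [0,0.166,-0.323,-0.01,0],
    [0,0.166,-0.323,-0.01,0]
  ]
}}

```text
time_s: 1.48
ee_pos: [565.0, -138.8, 229.2]
ee_rot: [-180.0, 0.1, -13.1]
force: [-0.3, -0.6, 0.9]
gripper_width: 91.0
```

```bash
cat >> h.py <<'E'
from scipy.spatial.transform import Rotation as Ro
def wcam(s):
    H=np.array(env.camera_params('wrist')['hand_eye']);T=np.eye(4)
    T[:3,:3]=Ro.from_euler('xyz',s['ee_rot'],degrees=True).as_matrix();T[:3,3]=s['ee_pos'];return T@H
def wray(s,uv,z):
    K=np.array(env.camera_params('wrist')['camera_matrix']);C=wcam(s)
    d=C[:3,:3]@np.linalg.inv(K)@np.array([uv[0],uv[1],1.]);c=C[:3,3];return c+d*(z-c[2])/d[2]
def wproj(s,X):
    K=np.array(env.camera_params('wrist')['camera_matrix']);C=np.linalg.inv(wcam(s))
    x=K@(C@np.append(X,1))[:3];return x[:2]/x[2]
E
python3 - <<'E'
from h import *
import pickle
s=env.state();save('wrist','w1.png');pickle.dump(s,open('w1.pkl','wb'));print(s['ee_pos'],s['ee_rot'],s['qpos'])
im=cv2.imread('pics/w1.png');cv2.imwrite('pics/w1c.png',np.clip(cv2.resize(im[60:280,140:420],None,fx=2.7,fy=2.7,interpolation=cv2.INTER_CUBIC)*1.5,0,255).astype('uint8'))
E
```

```text
[ 565.02074926 -138.77892398  229.21735669] [-1.79972733e+02  1.30327558e-01 -1.30533777e+01] [-1.49454773e+01  1.84910773e+01  8.71462857e+01  2.38159415e-02
  7.44937951e+01  8.81015381e+01]
```

View pics/w1.png

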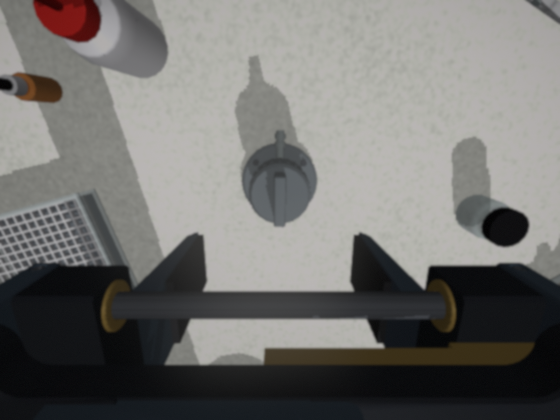

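View pics/w1c.png

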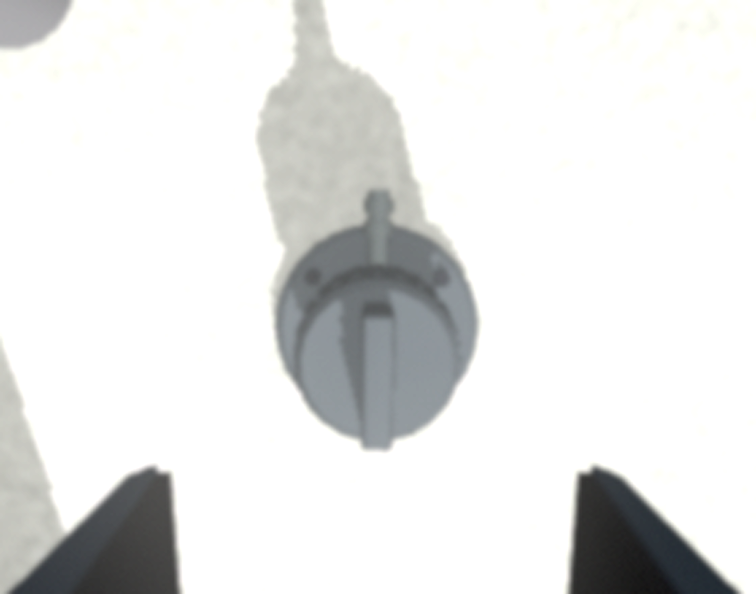

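Run:
```python
from h import *
import pickle
s=pickle.load(open('w1.pkl','rb'))
c=lambda u,v:((u+.5)/2.7+139.5,(v+.5)/2.7+59.5)
a=wray(s,c(379,318),113);b=wray(s,c(377,448),113);d=a-b
print(a,b,(a+b)/2,np.hypot(*d[:2]),np.degrees(np.arctan2(d[1],d[0])))
print('width',wray(s,c(364,380),113)-wray(s,c(394,380),113))
print('cap',(wray(s,c(298,360),82)+wray(s,c(461,360),82))/2,wray(s,c(298,360),82)-wray(s,c(461,360),82))
print('foot', wray(s,c(278,325),12),wray(s,c(478,325),12))
print('pipe tip',wray(s,c(378,190),17))
```

```text
[ 592.35469285 -146.65831239  113.        ] [ 544.22148174 -134.82711596  113.        ] [ 568.28808729 -140.74271417  113.        ] 49.56594819810029 -13.809593418265708
width [ 2.48824683 10.73186927  0.        ]
cap [ 569.79735313 -141.8932149    82.        ] [14.86406247 64.11148677  0.        ]
foot [581.21514436 -94.40717834  12.        ] [ 559.25896908 -189.11441293   12.        ]
pipe tip [ 632.20234029 -155.99042985   17.        ]
```

```bash
cat > ov.py <<'E'
from h import *
import pickle,sys
s=pickle.load(open('w1.pkl','rb'))
def ov(x,y,yaw,fn):
    im=cv2.imread('pics/w1.png')[60:280,140:420];im=np.clip(cv2.resize(im,None,fx=2.7,fy=2.7,interpolation=cv2.INTER_CUBIC)*1.3,0,255).astype('uint8')
    R=Ro.from_euler('z',yaw,degrees=True).as_matrix()
    def P(p):
        q=wproj(s,R@np.array(p,float)+[x,y,0]);return [int(round((q[0]+.5-140)*2.7-.5)),int(round((q[1]+.5-60)*2.7-.5))]
    def circ(r,z,c): cv2.polylines(im,[np.array([P([r*np.cos(a),r*np.sin(a),z]) for a in np.linspace(0,6.283,80)])],True,c,1)
    circ(50,12,(0,0,255));circ(35.5,82,(0,255,0))
    cv2.polylines(im,[np.array([P(p) for p in [(26,6,113),(26,-6,113),(-26,-6,113),(-26,6,113)]])],True,(255,0,0),1)
    cv2.line(im,P([40,0,22]),P([66,0,17]),(255,0,255),1)
    cv2.imwrite('pics/'+fn,im)
ov(float(sys.argv[1]),float(sys.argv[2]),float(sys.argv[3]),sys.argv[4])
E
python3 ov.py 568.5 -141.2 -13.5 o1.png
```

```text
(no output)
```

View pics/o1.png

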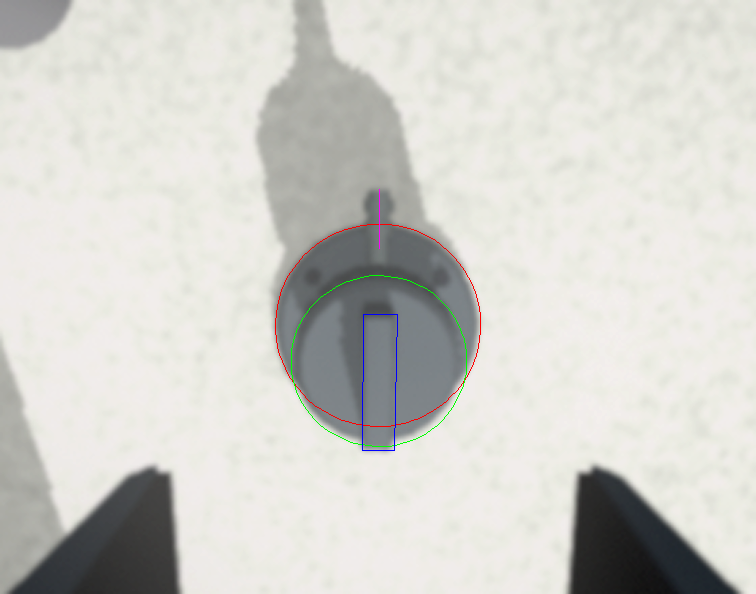

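Request:
{"op": "arm_command", "data": {
  "targets": [
    [0,0.0076,0.002,0.14,0.012],
    [0,0.0076,0.002,0.28,0.012],
    [0,0.0076,0.002,0.287,0.012],
    [0,0.0076,0.002,0.287,0.012],
    [0,0.0076,0.002,0.287,0.012],
    [0,0.0076,0.002,0.287,0.012],
    [0,0.0076,0.002,0.287,0.012],
    [0,0.0076,0.002,0.287,0.012]
  ]
}}

```text
time_s: 2.2
ee_pos: [569.6, -141.8, 88.3]
ee_rot: [-180.0, -0.2, -13.7]
force: [-0.8, 0.2, 0.2]
gripper_width: 91.3
```

Run:
```python
from h import *
save('wrist','w2.png');save('side','s2.png')
im=cv2.imread('pics/s2.png');cv2.imwrite('pics/s2c.png',cv2.resize(im[110:250,240:420],None,fx=4,fy=4,interpolation=cv2.INTER_CUBIC))
print(env.state())
```

```text
{'time_s': 2.3, 'qpos': array([-1.50858253e+01,  2.52576865e+01,  9.83726908e+01,  3.55335564e-02,
        5.62570401e+01,  8.85533977e+01]), 'qvel': array([ 0.30662682,  0.33301746,  0.56418237, -0.00104598, -0.10654955,
        0.03873321]), 'effort': array([-1.06799109e-01, -4.42648852e+01, -1.99818921e+01,  2.86894594e-02,
       -8.27020872e-02, -1.33051035e-04]), 'ee_pos': array([ 569.25214515, -141.35519404,   87.93076644]), 'ee_rot': array([-1.79973265e+02, -1.13288599e-01, -1.36589582e+01]), 'force': array([-0.71405743, -0.12996851, -0.15313664]), 'torque': array([0.0464912 , 0.02728895, 0.05983347]), 'gripper_width': 91.32579262417045}
```

View pics/w2.png

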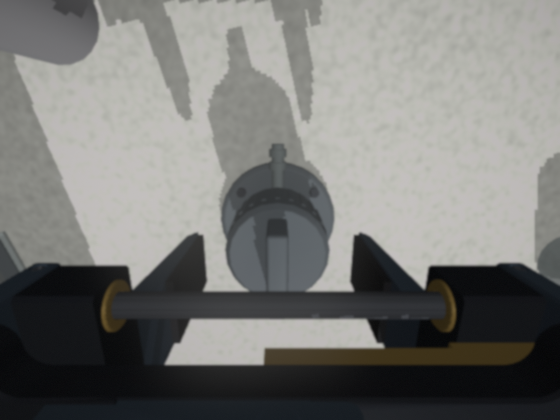

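View pics/s2c.png

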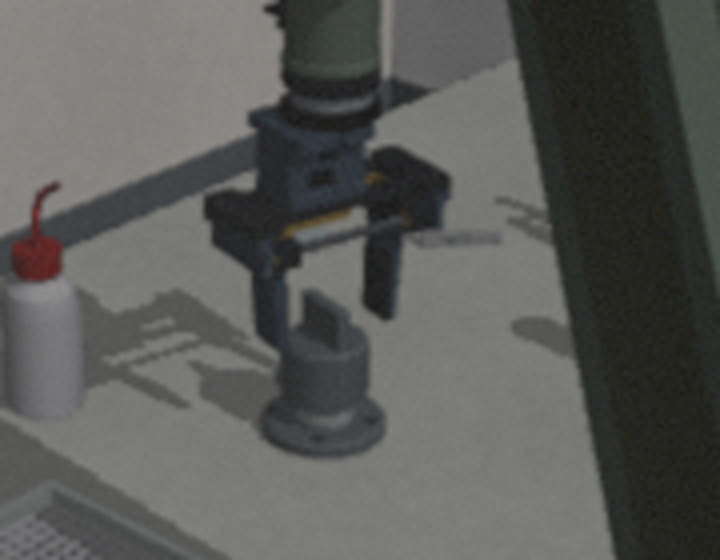

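Run:
```python
from h import *
s=env.state();print(s['ee_pos'],s['ee_rot'])
im=cv2.imread('pics/w2.png');cv2.imwrite('pics/w2c.png',np.clip(cv2.resize(im[140:300,200:360],None,fx=3.7,fy=3.7,interpolation=cv2.INTER_CUBIC)*1.5,0,255).astype('uint8'))
yaw=-13.7;R=Ro.from_euler('z',yaw,degrees=True).as_matrix()
for p in [(26,6,113),(26,-6,113),(66,0,17),(50,0,12),(0,35.5,82),(0,-35.5,82)]:
    q=wproj(s,R@np.array(p,float)+[568.5,-141,0]);print(p,q,(q-[200,140]+.5)*3.7-.5)
```

```text
[ 569.25214515 -141.35519404   87.93076644] [-1.79973265e+02 -1.13288599e-01 -1.36589582e+01]
(26, 6, 113) [267.17281565 234.1223945 ] [249.8894179  349.60285963]
(26, -6, 113) [290.12818019 234.13670545] [334.8242667  349.65581016]
(66, 0, 17) [278.46124327 142.5253007 ] [291.6566001  10.6936126]
(50, 0, 12) [278.42950319 162.01714538] [291.53916181  82.8134379 ]
(0, 35.5, 82) [223.59531863 254.20105784] [ 88.65267893 423.89391399]
(0, -35.5, 82) [333.3843446  254.26543776] [494.872075   424.13211971]
```

View pics/w2c.png

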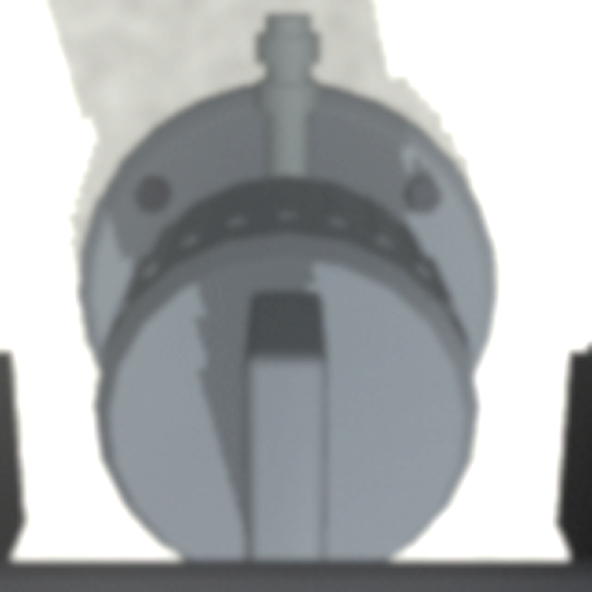

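Request:
{"op": "arm_command", "data": {
  "targets": [
    [0.3,-0.002,-0.0012,0.005,0],
    [0.7,-0.002,-0.0012,0.005,0],
    [1,-0.002,-0.0012,0.005,0],
    [1,-0.002,-0.0012,0.005,0],
    [1,-0.002,-0.0012,0.005,0],
    [1,-0.002,-0.0012,0.005,0],
    [1,-0.002,-0.0012,0.005,0],
    [1,-0.002,-0.0012,0.005,0]
  ],
  "squeeze": 20
}}

```text
time_s: 2.97
ee_pos: [568.4, -140.5, 85.4]
ee_rot: [-180.0, -0.1, -13.7]
force: [0.2, 0.0, -0.5]
gripper_width: 41.0
```

Request:
{"op": "arm_command", "data": {
  "targets": [
    [1,0,0,0,0],
    [1,0,0,0,0],
    [1,0,0,0,0],
    [1,0,0,0,0]
  ],
  "squeeze": 50
}}

```text
time_s: 3.3
ee_pos: [568.4, -140.5, 85.3]
ee_rot: [-180.0, -0.1, -13.7]
force: [-0.5, -0.9, 0.2]
gripper_width: 13.8
```

Run:
```python
from h import *
s=env.state();print(s)
```

```text
{'time_s': 3.3, 'qpos': array([-1.50294111e+01,  2.53382029e+01,  9.86788933e+01,  3.68019432e-02,
        5.58785948e+01,  8.86116660e+01]), 'qvel': array([ 0.09618124, -0.15114206,  0.03552988, -0.01061179, -0.01744842,
       -0.01392092]), 'effort': array([ 1.81481017e-03, -4.44344544e+01, -1.99092060e+01,  3.33189941e-02,
       -8.35575094e-02,  1.99308506e-04]), 'ee_pos': array([ 568.4222393 , -140.52893291,   85.33177988]), 'ee_rot': array([-1.79972032e+02, -1.05011979e-01, -1.36617190e+01]), 'force': array([-0.47241807, -0.94021411,  0.24030341]), 'torque': array([ 0.04566848,  0.02228385, -0.02844662]), 'gripper_width': 13.801651661849823}
```

Request:
{"op": "arm_command", "data": {
  "targets": [
    [1,0,0,0,0],
    [1,0,0,0,0],
    [1,0,0,0,0],
    [1,0,0,0,0]
  ]
}}

```text
time_s: 3.63
ee_pos: [568.4, -140.6, 85.3]
ee_rot: [-180.0, -0.1, -13.7]
force: [-0.7, -0.0, 0.0]
gripper_width: 11.5
```

Run:
```python
from h import *
s=env.state();print(s['ee_pos'],s['ee_rot'],s['force'],s['torque'],s['gripper_width'])
```

```text
[ 568.421302   -140.58838674   85.34077024] [-1.79978228e+02 -1.06681474e-01 -1.36525652e+01] [-0.66833205 -0.0136701   0.00381979] [ 0.04938239 -0.01219769  0.127131  ] 11.549819602749889
```

Request:
{"op": "arm_command", "data": {
  "targets": [
    [1,0,0,0.002,0],
    [1,0,0,0.004,0],
    [1,0,0,0.006,0],
    [1,0,0,0.008,0],
    [1,0,0,0.01,0],
    [1,0,0,0.011,0],
    [1,0,0,0.012,0],
    [1,0,0,0.012,0]
  ]
}}

```text
time_s: 4.3
ee_pos: [568.8, -140.8, 81.0]
ee_rot: [-180.0, -0.2, -13.7]
force: [-1.9, 0.8, 9.1]
gripper_width: 11.6
```

Run:
```python
from h import *
s=env.state();print(s['ee_pos'],s['ee_rot'],s['force'],s['torque'],s['gripper_width'])
im=save('wrist','w3.png');im=cv2.imread('pics/w3.png');cv2.imwrite('pics/w3c.png',np.clip(cv2.resize(im[140:300,200:360],None,fx=3.7,fy=3.7,interpolation=cv2.INTER_CUBIC)*1.5,0,255).astype('uint8'))
```

```text
[ 568.76214416 -140.76288046   81.01448201] [-179.98683748   -0.1961428   -13.66198828] [-1.87807637  0.80558078  9.07280059] [0.13624111 0.5217171  0.02041341] 11.646430156204875
```

View pics/w3c.png

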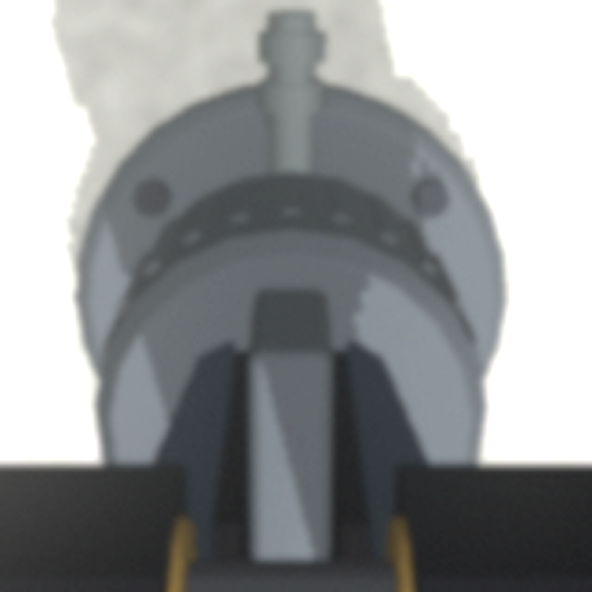

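Request:
{"op": "arm_command", "data": {
  "targets": [
    [1,0,0,0.004,0],
    [1,0,0,0.006,0],
    [1,0,0,0.006,0],
    [1,0,0,0.006,0]
  ]
}}

```text
time_s: 4.68
ee_pos: [569.0, -140.8, 79.8]
ee_rot: [-180.0, -0.3, -13.7]
force: [-3.1, 0.1, 10.1]
gripper_width: 11.6
```

Run:
```python
from h import *
s=env.state();print(s['ee_pos'],s['ee_rot'],s['force'],s['torque'],s['gripper_width'])
```

```text
[ 568.98255772 -140.82208464   79.80717196] [-179.98686765   -0.26438273  -13.67454008] [-3.11531826  0.13448711 10.09943171] [ 2.17832855e-01  6.23332346e-01 -1.27038589e-04] 11.63038919779544
```

Request:
{"op": "arm_command", "data": {
  "targets": [
    [1,-0.001,0,0.004,-0.05],
    [1,-0.001,0,0.004,-0.1],
    [1,-0.001,0,0.004,-0.16],
    [1,-0.001,0,0.004,-0.22],
    [1,-0.001,0,0.004,-0.28],
    [1,-0.001,0,0.004,-0.34]
  ]
}}

```text
time_s: 5.18
ee_pos: [569.6, -140.8, 79.9]
ee_rot: [179.9, -0.4, 1.7]
force: [-1.8, 0.7, 9.5]
gripper_width: 11.8
```

Run:
```python
from h import *
s=env.state();print(s['ee_pos'],s['ee_rot'],s['force'],s['torque'],s['gripper_width'])
```

```text
[ 569.62110812 -140.75164717   79.89995001] [179.91434828  -0.44607841   1.73387709] [-1.7834138   0.65422994  9.49057936] [ 0.28824805  0.38698002 -0.02244814] 11.810100149313394
```

Request:
{"op": "arm_command", "data": {
  "targets": [
    [1,-0.001,0,0.004,-0.06],
    [1,-0.002,0,0.004,-0.12],
    [1,-0.002,0,0.004,-0.18],
    [1,-0.002,0,0.004,-0.24],
    [1,-0.002,0,0.004,-0.3],
    [1,-0.002,0,0.004,-0.36],
    [1,-0.002,0,0.004,-0.42],
    [1,-0.002,0,0.004,-0.48]
  ]
}}

```text
time_s: 5.85
ee_pos: [569.2, -140.9, 79.8]
ee_rot: [179.7, -0.5, 23.4]
force: [-1.9, 1.3, 9.9]
gripper_width: 12.0
```

Run:
```python
from h import *
s=env.state();print(s['ee_pos'],s['ee_rot'],s['force'],s['torque'],s['gripper_width'])
im=save('wrist','w4.png');im=cv2.imread('pics/w4.png');cv2.imwrite('pics/w4c.png',np.clip(cv2.resize(im[140:300,200:360],None,fx=3.7,fy=3.7,interpolation=cv2.INTER_CUBIC)*1.5,0,255).astype('uint8'))
```

```text
[ 569.18930729 -140.87967735   79.79528391] [179.69067887  -0.4794785   23.44265026] [-1.89817546  1.29539668  9.88139518] [ 0.15126815  0.45955511 -0.03469643] 12.023716884087431
```

View pics/w4c.png

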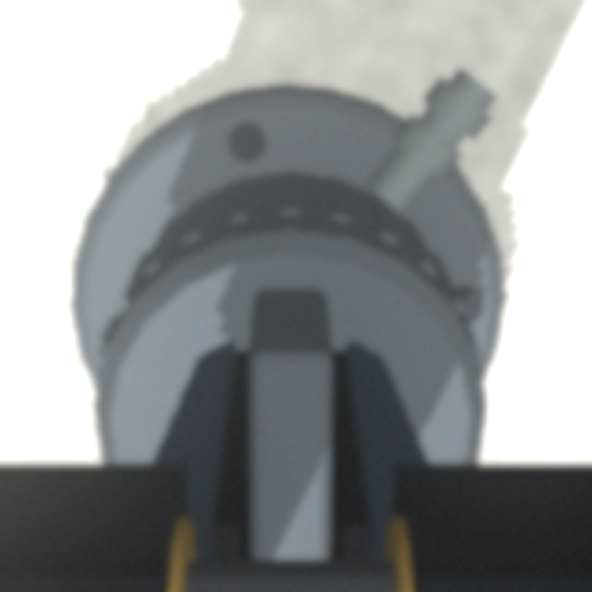

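Request:
{"op": "arm_command", "data": {
  "targets": [
    [1,-0.001,0,0.003,-0.06],
    [1,-0.001,0,0.003,-0.12],
    [1,-0.001,0,0.003,-0.18],
    [1,-0.001,0,0.003,-0.24],
    [1,-0.001,0,0.003,-0.3],
    [1,-0.001,0,0.003,-0.36],
    [1,-0.001,0,0.003,-0.42],
    [1,-0.001,0,0.003,-0.48]
  ]
}}

```text
time_s: 6.57
ee_pos: [569.8, -141.4, 80.4]
ee_rot: [179.4, -0.4, 45.3]
force: [-0.3, 0.3, 10.4]
gripper_width: 12.1
```

Run:
```python
from h import *
s=env.state();print(s['ee_pos'],s['ee_rot'],s['force'],s['torque'],s['gripper_width'])
```

```text
[ 569.76190895 -141.44996514   80.35784558] [179.36950777  -0.41538291  45.26367777] [-0.33250298  0.29354561 10.40772264] [0.01230867 0.30151862 0.0096854 ] 12.086325995091116
```

Request:
{"op": "arm_command", "data": {
  "targets": [
    [1,-0.001,0,0.002,-0.08],
    [1,-0.001,0,0.002,-0.16],
    [1,-0.001,0,0.002,-0.24],
    [1,-0.001,0,0.002,-0.32],
    [1,-0.001,0,0.002,-0.4],
    [1,-0.001,0,0.002,-0.47],
    [1,-0.001,0,0.002,-0.53],
    [1,-0.001,0,0.001,-0.53]
  ]
}}

```text
time_s: 7.23
ee_pos: [570.1, -141.5, 81.5]
ee_rot: [179.1, -0.2, 69.2]
force: [-0.3, 1.3, 7.8]
gripper_width: 11.6
```

Run:
```python
from h import *
s=env.state();print(s['ee_pos'],s['ee_rot'],s['force'],s['torque'],s['gripper_width'])
im=save('wrist','w5.png');im=cv2.imread('pics/w5.png');cv2.imwrite('pics/w5c.png',np.clip(cv2.resize(im[140:300,200:360],None,fx=3.7,fy=3.7,interpolation=cv2.INTER_CUBIC)*1.5,0,255).astype('uint8'))
```

```text
[ 570.06535619 -141.53019784   81.46913754] [179.1495696   -0.18215839  69.1781543 ] [-0.32261369  1.30546094  7.82522799] [ 0.28845208  0.25769362 -0.0576581 ] 11.585230383820239
```

View pics/w5c.png

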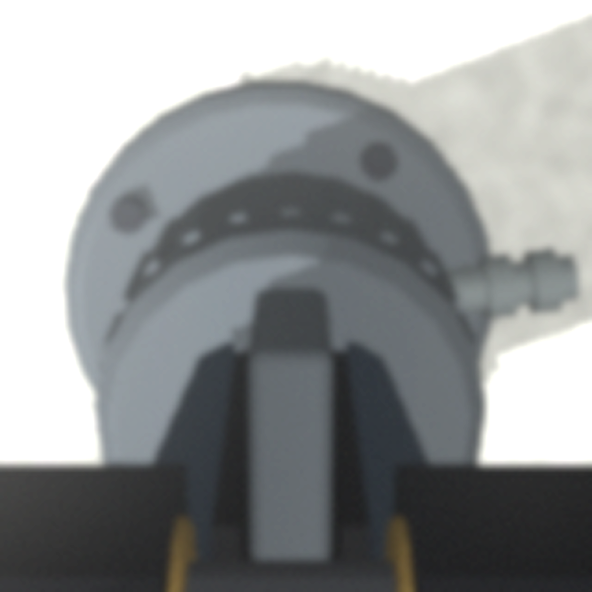

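Request:
{"op": "arm_command", "data": {
  "targets": [
    [1,0,0,-0.006,0],
    [1,0,0,-0.012,0],
    [1,0,0,-0.018,0],
    [1,0,0,-0.026,0],
    [1,0,0,-0.034,0],
    [1,0,0,-0.042,0],
    [1,0,0,-0.05,0],
    [1,0,0,-0.06,0]
  ]
}}

```text
time_s: 7.95
ee_pos: [569.4, -141.4, 111.5]
ee_rot: [179.2, -0.2, 69.1]
force: [0.2, 0.6, -1.1]
gripper_width: 11.7
```

Run:
```python
from h import *
s=env.state();print(s['ee_pos'],s['ee_rot'],s['force'],s['torque'],s['gripper_width'])
```

```text
[ 569.37897861 -141.42132509  111.46808378] [ 1.79199081e+02 -1.73814460e-01  6.91067134e+01] [ 0.15803264  0.58811516 -1.08194729] [-0.0060505  -0.07887501  0.05337361] 11.729094681811873
```

Request:
{"op": "arm_command", "data": {
  "targets": [
    [1,0,0,-0.03,0],
    [1,0,0,-0.06,0],
    [1,0,0,-0.09,0],
    [1,0,0,-0.12,0],
    [1,0,0,-0.15,0],
    [1,0,0,-0.18,0],
    [1,0,0,-0.18,0],
    [1,0,0,-0.18,0]
  ]
}}

```text
time_s: 8.62
ee_pos: [568.4, -141.3, 202.0]
ee_rot: [179.1, -0.2, 69.1]
force: [0.0, -0.6, -1.1]
gripper_width: 11.7
```

Run:
```python
from h import *
s=env.state();print(s['ee_pos'],s['ee_rot'],s['force'],s['torque'],s['gripper_width'],s['qpos'])
save('side','s6.png');save('wrist','w6.png')
im=cv2.imread('pics/s6.png');cv2.imwrite('pics/s6c.png',np.clip(cv2.resize(im[110:290,200:420],None,fx=3.5,fy=3.3,interpolation=cv2.INTER_CUBIC)*1.4,0,255))
```

```text
[ 568.42495731 -141.33731962  202.02575429] [179.10431274  -0.18478486  69.10327553] [ 0.02282039 -0.62566346 -1.07844463] [-0.0654475  -0.02829149 -0.00218847] 11.741102975284484 [-15.14215821  19.23494557  90.03677616   0.10017671  69.81860441
   5.72219675][ WARN:0@2.391] global loadsave.cpp:1063 imwrite_ Unsupported depth image for selected encoder is fallbacked to CV_8U.
```

View pics/s6c.png

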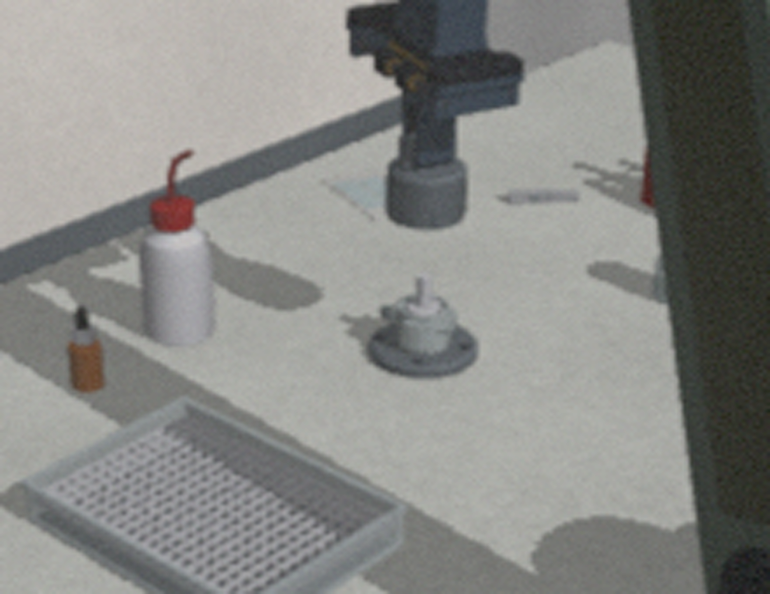

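View pics/w6.png

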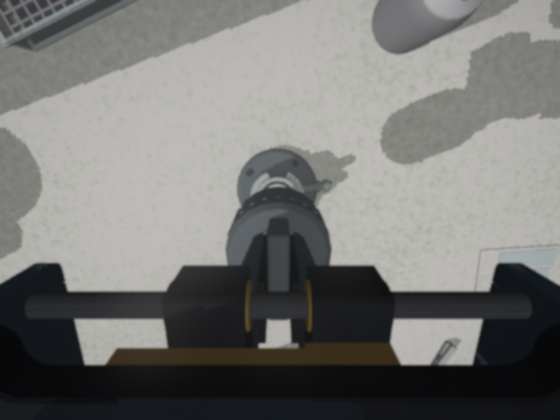

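Request:
{"op": "arm_command", "data": {
  "targets": [
    [1,0.04,-0.019,0,0],
    [1,0.11,-0.053,0,0],
    [1,0.18,-0.087,0,0],
    [1,0.25,-0.12,0,0],
    [1,0.32,-0.154,0,0],
    [1,0.39,-0.187,0,0],
    [1,0.44,-0.212,0,0],
    [1,0.49,-0.236,0,0]
  ]
}}

```text
time_s: 9.38
ee_pos: [543.4, 131.7, 198.3]
ee_rot: [179.4, -0.1, 69.2]
force: [0.2, 0.8, -1.4]
gripper_width: 11.5
```

Request:
{"op": "arm_command", "data": {
  "targets": [
    [1,0.05,-0.024,0,0],
    [1,0.09,-0.043,0,0],
    [1,0.09,-0.043,0,0],
    [1,0.09,-0.043,0,0]
  ]
}}

```text
time_s: 9.72
ee_pos: [538.5, 182.1, 196.7]
ee_rot: [179.5, 0.0, 69.3]
force: [-0.5, -0.6, -1.4]
gripper_width: 11.7
```

Run:
```python
from h import *
s=env.state();print(s['ee_pos'],s['ee_rot'],s['force'],s['gripper_width'])
save('wrist','w7.png');save('top','t7.png')
im=cv2.imread('pics/t7.png');cv2.imwrite('pics/t7c.png',cv2.resize(im[150:310,170:350],None,fx=4.0,fy=3.7,interpolation=cv2.INTER_CUBIC))
```

```text
[538.49456836 182.11373089 196.74831221] [1.79540185e+02 3.23668637e-02 6.93044870e+01] [-0.48128692 -0.56972648 -1.40555131] 11.696481136576645
```

View pics/w7.png

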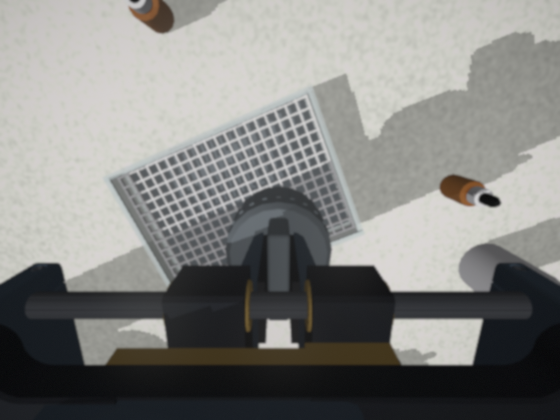

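View pics/t7c.png

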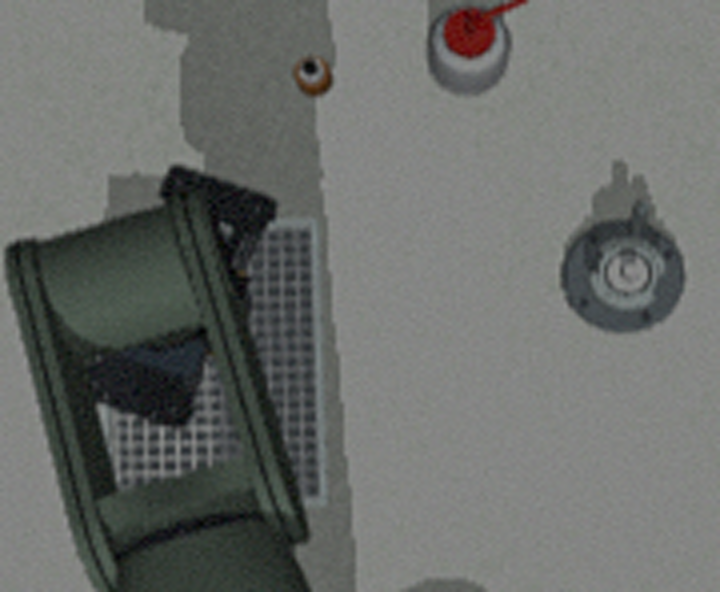

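Run:
```python
from h import *
s=env.state()
for p in [(110,180),(313,89),(358,230)]: print(wray(s,p,40))
```

```text
[372.86411274 264.40790667  40.        ]
[613.06137058 273.23203532  40.        ]
[612.63635865 109.20870496  40.        ]
```

Request:
{"op": "arm_command", "data": {
  "targets": [
    [1,0,0.002,0.04,0],
    [1,0,0.002,0.1,0],
    [1,0,0.002,0.16,0],
    [1,0,0.002,0.19,0],
    [1,0,0.002,0.21,0],
    [1,0,0.002,0.22,0],
    [1,0,0.002,0.222,0],
    [1,0,0.002,0.222,0]
  ]
}}

```text
time_s: 10.48
ee_pos: [541.5, 179.7, 86.9]
ee_rot: [179.4, -0.0, 69.1]
force: [0.5, 0.6, -1.1]
gripper_width: 11.4
```

Run:
```python
from h import *
s=env.state();print(s['ee_pos'],s['ee_rot'],s['force'],s['gripper_width'])
```

```text
[541.48243502 179.72524477  86.9280911 ] [ 1.79436735e+02 -3.45809895e-02  6.91223211e+01] [ 0.45247791  0.62227968 -1.0661661 ] 11.418399666011782
```

Lower slowly to contact, expected near z 78.

Request:
{"op": "arm_command", "data": {
  "targets": [
    [1,0,0,0.003,0],
    [1,0,0,0.006,0],
    [1,0,0,0.009,0],
    [1,0,0,0.012,0],
    [1,0,0,0.014,0],
    [1,0,0,0.015,0],
    [1,0,0,0.016,0],
    [1,0,0,0.016,0]
  ]
}}

```text
time_s: 11.15
ee_pos: [541.5, 179.7, 78.8]
ee_rot: [179.4, -0.0, 69.1]
force: [0.1, -0.3, -1.4]
gripper_width: 11.9
```

Run:
```python
from h import *
s=env.state();print(s['ee_pos'],s['ee_rot'],s['force'],s['gripper_width'])
```

```text
[541.50124995 179.71439632  78.82414447] [ 1.79445229e+02 -2.84778033e-02  6.91258881e+01] [ 0.14402274 -0.30357235 -1.36956004] 11.85749337655518
```

Request:
{"op": "arm_command", "data": {
  "targets": [
    [1,0,0,0.001,0],
    [1,0,0,0.002,0],
    [1,0,0,0.003,0],
    [1,0,0,0.004,0],
    [1,0,0,0.004,0],
    [1,0,0,0.004,0]
  ]
}}

```text
time_s: 11.65
ee_pos: [541.8, 179.7, 78.5]
ee_rot: [179.4, -0.1, 69.1]
force: [-1.0, -0.4, 9.6]
gripper_width: 11.5
```

Run:
```python
from h import *
s=env.state();print(s['ee_pos'],s['ee_rot'],s['force'],s['gripper_width'])
```

```text
[541.75026708 179.7186829   78.45326073] [ 1.79397734e+02 -6.30216171e-02  6.91300516e+01] [-0.97926882 -0.36449443  9.56976048] 11.505314643401851
```

Request:
{"op": "arm_command", "data": {
  "targets": [
    [1,0,0,0,0],
    [1,0,0,-0.0005,0],
    [0.9,0,0,-0.0005,0],
    [0.8,0,0,-0.0005,0],
    [0.7,0,0,-0.0005,0],
    [0.6,0,0,-0.0005,0],
    [0.6,0,0,-0.0005,0]
  ],
  "squeeze": 20
}}

```text
time_s: 12.23
ee_pos: [541.8, 179.7, 78.6]
ee_rot: [179.4, -0.1, 69.1]
force: [0.7, -0.3, 0.9]
gripper_width: 34.6
```

Run:
```python
from h import *
s=env.state();print(s['ee_pos'],s['ee_rot'],s['force'],s['gripper_width'])
save('wrist','w8.png')
```

```text
[541.78294646 179.73274925  78.62495491] [ 1.79401634e+02 -6.18430630e-02  6.91252037e+01] [ 0.72133483 -0.33023001  0.89986266] 34.56249177808825
```

View pics/w8.png

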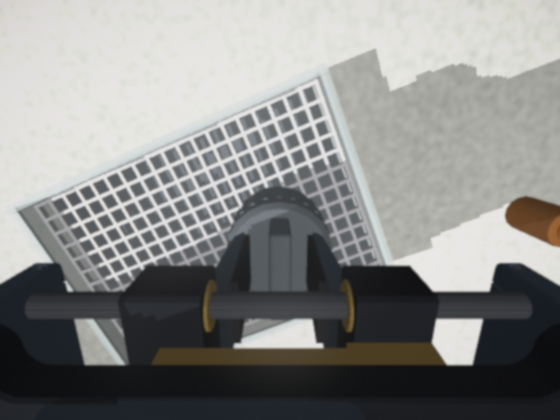

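Request:
{"op": "arm_command", "data": {
  "targets": [
    [0.6,0,0,-0.01,0],
    [0.6,0,0,-0.03,0],
    [0.6,0,0,-0.07,0],
    [0.6,0,0,-0.13,0],
    [0.6,0,0,-0.19,0],
    [0.6,0,0,-0.25,0],
    [0.6,0,0,-0.25,0],
    [0.6,0,0,-0.25,0]
  ]
}}

```text
time_s: 12.95
ee_pos: [541.7, 180.5, 206.7]
ee_rot: [179.1, -0.3, 69.1]
force: [-0.4, 0.1, -0.8]
gripper_width: 36.6
```

Run:
```python
from h import *
s=env.state();print(s['ee_pos'],s['ee_rot'],s['force'],s['gripper_width'])
save('wrist','w9.png');save('side','s9.png')
im=cv2.imread('pics/s9.png');cv2.imwrite('pics/s9c.png',cv2.resize(im[140:320,190:410],None,fx=3.5,fy=3.3,interpolation=cv2.INTER_CUBIC))
```

```text
[541.6539483  180.45139638 206.66503559] [179.13880308  -0.2692616   69.12939954] [-0.39244705  0.13566452 -0.77069394] 36.55979645440832
```

View pics/s9c.png

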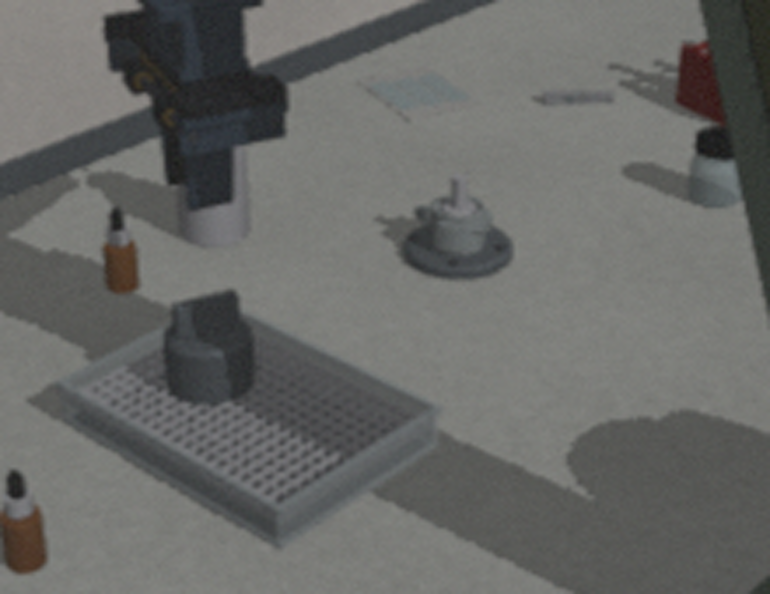

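Request:
{"op": "arm_command", "data": {
  "targets": [
    [0.6,-0.06,0.029,0,0],
    [0.6,-0.14,0.067,0,0],
    [0.6,-0.22,0.106,0,0],
    [0.6,-0.3,0.144,0,0],
    [0.6,-0.38,0.182,0,0],
    [0.6,-0.46,0.221,0,0],
    [0.6,-0.53,0.254,0,0],
    [0.6,-0.581,0.279,0,0]
  ]
}}

```text
time_s: 13.72
ee_pos: [565.7, -143.4, 203.1]
ee_rot: [179.6, -0.0, 69.1]
force: [0.7, 1.7, -0.6]
gripper_width: 36.3
```

Request:
{"op": "arm_command", "data": {
  "targets": [
    [0.6,-0.06,0.029,0.04,0],
    [0.6,-0.06,0.029,0.08,0],
    [0.6,-0.06,0.029,0.08,0],
    [0.6,-0.06,0.029,0.08,0]
  ]
}}

```text
time_s: 14.05
ee_pos: [567.2, -176.2, 161.0]
ee_rot: [179.9, -0.0, 69.1]
force: [0.2, 0.1, 0.2]
gripper_width: 36.3
```

Run:
```python
from h import *
import pickle
s=env.state();print(s['ee_pos'],s['ee_rot'],s['force'],s['gripper_width'])
pickle.dump(s,open('w10.pkl','wb'))
save('wrist','w10.png')
im=cv2.imread('pics/w10.png');cv2.imwrite('pics/w10c.png',np.clip(cv2.resize(im[110:290,160:400],None,fx=3.3,fy=3.3,interpolation=cv2.INTER_CUBIC)*1.0,0,255))
X=np.array([568.5,-140.7,84.]);q=wproj(s,X);print(q,(q-[160,110]+.5)*3.3-.5)
```

```text
[ 567.2498079  -176.24805786  161.04257317] [ 1.79941118e+02 -2.00255360e-02  6.90559850e+01] [0.17230881 0.12784915 0.2243866 ] 36.33912693145796
[264.91259499 181.24233862] [347.36156346 236.24971744][ WARN:0@0.829] global loadsave.cpp:1063 imwrite_ Unsupported depth image for selected encoder is fallbacked to CV_8U.
```

View pics/w10c.png

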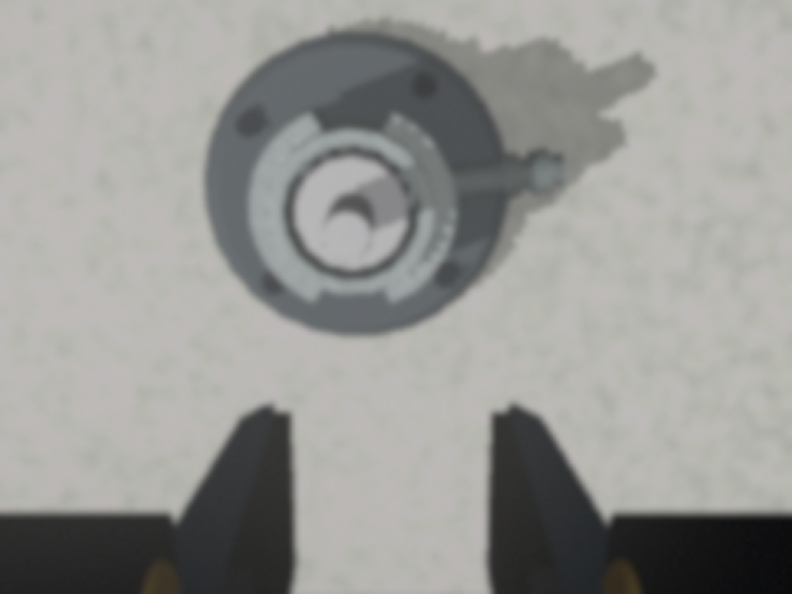

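Request:
{"op": "arm_command", "data": {
  "targets": [
    [0.6,0.04,-0.013,0,0],
    [0.6,0.067,-0.022,0,0],
    [0.6,0.067,-0.022,0.04,0],
    [0.6,0.067,-0.022,0.1,0],
    [0.6,0.067,-0.022,0.15,0],
    [0.6,0.067,-0.022,0.18,0],
    [0.6,0.067,-0.022,0.2,0],
    [0.6,0.067,-0.022,0.2,0]
  ]
}}

```text
time_s: 14.77
ee_pos: [569.7, -139.3, 61.4]
ee_rot: [179.9, -0.0, 69.2]
force: [-0.6, 0.1, -0.7]
gripper_width: 36.6
```

Run:
```python
from h import *
s=env.state();print(s['ee_pos'],s['ee_rot'],s['force'],s['gripper_width'])
save('wrist','w11.png');save('side','s11.png')
im=cv2.imread('pics/w11.png');cv2.imwrite('pics/w11c.png',cv2.resize(im[130:370,160:400],None,fx=2.5,fy=2.5,interpolation=cv2.INTER_CUBIC))
im=cv2.imread('pics/s11.png');cv2.imwrite('pics/s11c.png',cv2.resize(im[120:240,250:390],None,fx=5,fy=5,interpolation=cv2.INTER_CUBIC))
```

```text
[ 569.6745147  -139.30755252   61.39294873] [ 1.79906574e+02 -1.01290577e-02  6.92363809e+01] [-0.58369571  0.13514739 -0.68496803] 36.61627579435714
```

View pics/w11c.png

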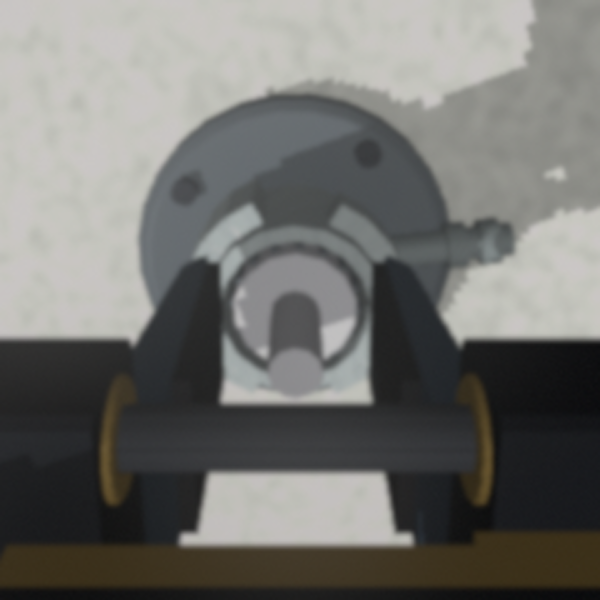

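View pics/s11c.png

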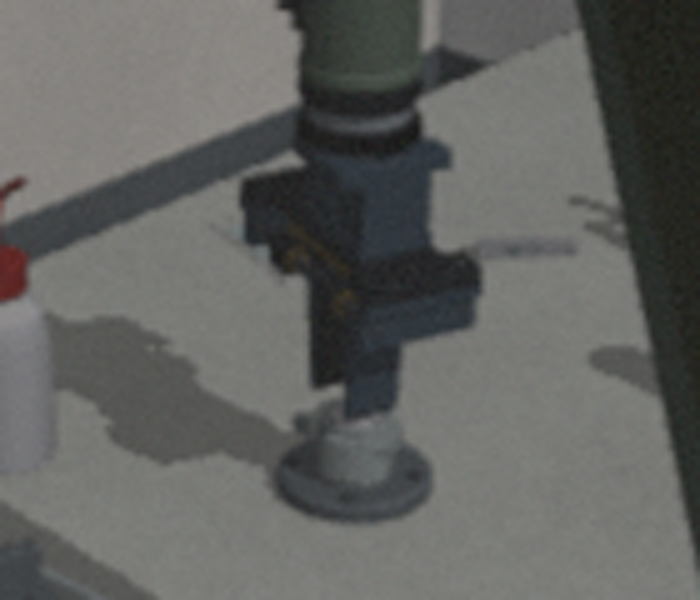

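Request:
{"op": "arm_command", "data": {
  "targets": [
    [0.6,-0.003,0,0.008,0],
    [0.6,-0.003,0,0.008,0],
    [0.8,-0.003,0,0.008,0],
    [1,-0.003,0,0.008,0],
    [1,-0.003,0,0.008,0],
    [1,-0.003,0,0.008,0],
    [1,-0.003,0,0.008,0],
    [1,-0.003,0,0.008,0]
  ],
  "squeeze": 20
}}

```text
time_s: 15.53
ee_pos: [570.8, -141.7, 59.7]
ee_rot: [179.6, -0.0, 69.2]
force: [-0.9, 0.1, 1.0]
gripper_width: 12.4
```

Run:
```python
from h import *
s=env.state();print(s['ee_pos'],s['ee_rot'],s['force'],s['gripper_width'])
```

```text
[ 570.78435344 -141.72001426   59.67140994] [ 1.79648079e+02 -3.70067317e-02  6.91864132e+01] [-0.94073956  0.06342335  0.99792288] 12.413356253011022
```

Request:
{"op": "arm_command", "data": {
  "targets": [
    [1,0,0,-0.004,0],
    [1,0,0,-0.012,0],
    [1,0,0,-0.025,0],
    [1,0,0,-0.05,0],
    [1,0,0,-0.09,0],
    [1,0,0,-0.14,0],
    [1,0,0,-0.2,0],
    [1,0,0,-0.22,0]
  ],
  "squeeze": 25
}}

```text
time_s: 16.2
ee_pos: [572.3, -142.1, 174.6]
ee_rot: [179.2, -0.1, 69.2]
force: [0.5, 0.0, -0.7]
gripper_width: 12.0
```

Run:
```python
from h import *
s=env.state();print(s['ee_pos'],s['ee_rot'],s['force'],s['gripper_width'])
save('wrist','w12.png');save('side','s12.png')
im=cv2.imread('pics/s12.png');cv2.imwrite('pics/s12c.png',cv2.resize(im[90:240,240:400],None,fx=4,fy=4,interpolation=cv2.INTER_CUBIC))
```

```text
[ 572.33573251 -142.12194379  174.58794635] [ 1.79187390e+02 -8.39097662e-02  6.91858851e+01] [ 0.46191897  0.01013656 -0.68093268] 12.029602056232946
```

View pics/w12.png

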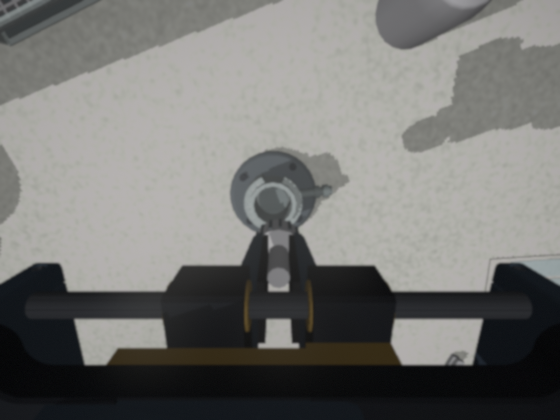

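View pics/s12c.png

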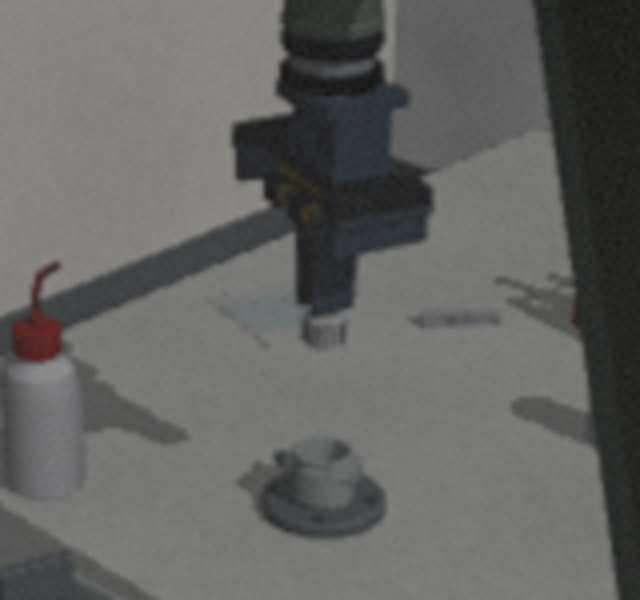

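Request:
{"op": "arm_command", "data": {
  "targets": [
    [1,0.04,-0.038,-0.01,0],
    [1,0.1,-0.094,-0.01,0],
    [1,0.16,-0.15,-0.01,0],
    [1,0.22,-0.207,-0.01,0],
    [1,0.28,-0.263,-0.01,0],
    [1,0.34,-0.32,-0.01,0],
    [1,0.39,-0.367,-0.01,0],
    [1,0.44,-0.414,-0.01,0]
  ]
}}

```text
time_s: 16.97
ee_pos: [454.0, 138.5, 173.4]
ee_rot: [179.5, 0.0, 69.2]
force: [1.2, 0.2, -0.4]
gripper_width: 12.4
```

Request:
{"op": "arm_command", "data": {
  "targets": [
    [1,0.05,-0.047,0,0],
    [1,0.09,-0.085,0,0],
    [1,0.1,-0.094,0,0],
    [1,0.1,-0.094,0,0],
    [1,0.1,-0.094,0,0]
  ]
}}

```text
time_s: 17.38
ee_pos: [427.3, 201.4, 171.8]
ee_rot: [179.5, 0.2, 69.3]
force: [0.6, -0.2, 0.4]
gripper_width: 12.2
```

Run:
```python
from h import *
s=env.state();print(s['ee_pos'],s['ee_rot'],s['force'],s['gripper_width'])
save('wrist','w13.png')
for c in [(541.5,180,25),(437,185,25)]: print(wproj(s,np.array(c)))
```

```text
[427.33266998 201.40860094 171.83365379] [1.79521618e+02 1.60843330e-01 6.92674661e+01] [ 0.6381284  -0.16519487  0.38138215] 12.17406293539847
[383.62726428 180.01433338]
[290.93523795 208.92063034]
```

View pics/w13.png

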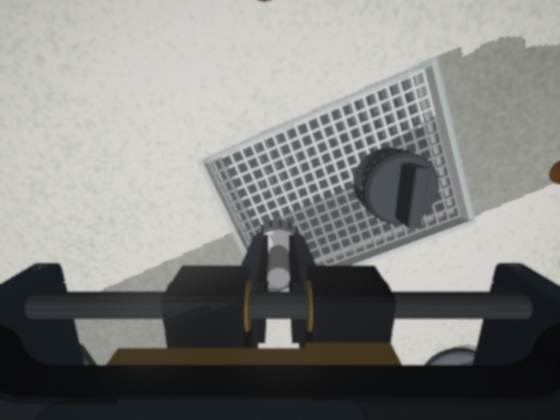

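Request:
{"op": "arm_command", "data": {
  "targets": [
    [1,-0.02,0.02,0.03,0],
    [1,-0.026,0.03,0.08,0],
    [1,-0.026,0.03,0.14,0],
    [1,-0.026,0.03,0.18,0],
    [1,-0.026,0.03,0.205,0],
    [1,-0.026,0.03,0.218,0],
    [1,-0.026,0.03,0.218,0],
    [1,-0.026,0.03,0.218,0]
  ]
}}

```text
time_s: 18.1
ee_pos: [438.6, 182.3, 63.4]
ee_rot: [179.5, 0.1, 69.1]
force: [0.1, 1.2, 0.7]
gripper_width: 12.5
```

Run:
```python
from h import *
s=env.state();print(s['ee_pos'],s['ee_rot'],s['force'],s['gripper_width'])
```

```text
[438.55350965 182.31429976  63.42811331] [1.79487644e+02 1.31333319e-01 6.91135057e+01] [0.07820653 1.23065386 0.70018335] 12.51183914919858
```

Request:
{"op": "arm_command", "data": {
  "targets": [
    [1,0,0,0.003,0],
    [1,0,0,0.006,0],
    [1,0,0,0.009,0],
    [1,0,0,0.012,0],
    [1,0,0,0.014,0],
    [1,0,0,0.0155,0],
    [1,0,0,0.0155,0],
    [1,0,0,0.0155,0]
  ]
}}

```text
time_s: 18.77
ee_pos: [438.6, 182.3, 55.7]
ee_rot: [179.5, 0.1, 69.1]
force: [0.8, 0.5, 0.8]
gripper_width: 12.5
```

Run:
```python
from h import *
s=env.state();print(s['ee_pos'],s['ee_rot'],s['force'],s['gripper_width'])
```

```text
[438.58924179 182.30403034  55.67980867] [1.79487184e+02 1.33582236e-01 6.91209625e+01] [0.83438766 0.51260107 0.75270388] 12.4611070041176
```

Request:
{"op": "arm_command", "data": {
  "targets": [
    [1,0,0,0.001,0],
    [1,0,0,0.002,0],
    [1,0,0,0.003,0],
    [1,0,0,0.004,0],
    [1,0,0,0.004,0]
  ]
}}

```text
time_s: 19.18
ee_pos: [438.9, 182.3, 54.6]
ee_rot: [179.5, 0.1, 69.1]
force: [-1.5, -1.4, 7.0]
gripper_width: 12.0
```

Run:
```python
from h import *
s=env.state();print(s['ee_pos'],s['ee_rot'],s['force'],s['gripper_width'])
```

```text
[438.85564945 182.27789677  54.56550814] [1.79452143e+02 1.17459634e-01 6.91277903e+01] [-1.50059002 -1.4406088   7.01619398] 11.972463107235525
```

Contact at the expected height (7 N); release.

Request:
{"op": "arm_command", "data": {
  "targets": [
    [1,0,0,0,0],
    [1,0,0,-0.0005,0],
    [0.9,0,0,-0.0005,0],
    [0.8,0,0,-0.0005,0],
    [0.7,0,0,-0.0005,0],
    [0.6,0,0,-0.0005,0],
    [0.6,0,0,-0.0005,0]
  ]
}}

```text
time_s: 19.77
ee_pos: [438.9, 182.3, 54.8]
ee_rot: [179.5, 0.1, 69.1]
force: [-0.1, 0.3, 0.3]
gripper_width: 34.5
```

Run:
```python
from h import *
s=env.state();print(s['ee_pos'],s['force'],s['gripper_width'])
save('wrist','w14.png')
```

```text
[438.8635326  182.30776871  54.76112199] [-0.0868487   0.32515323  0.34674441] 34.524633176489786
```

View pics/w14.png

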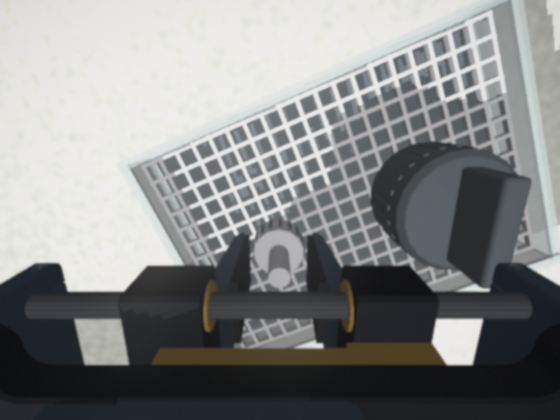

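The cartridge stands at about (278,255) between the open fingers, and the cover at (455,210). Nothing is touching, so I lift straight up.

Request:
{"op": "arm_command", "data": {
  "targets": [
    [0.6,0,0,-0.01,0],
    [0.6,0,0,-0.03,0],
    [0.6,0,0,-0.07,0],
    [0.6,0,0,-0.13,0],
    [0.6,0,0,-0.19,0],
    [0.6,0,0,-0.25,0],
    [0.6,0,0,-0.3,0],
    [0.6,0,0,-0.3,0]
  ]
}}

```text
time_s: 20.48
ee_pos: [440.5, 184.3, 210.4]
ee_rot: [179.0, -0.3, 69.1]
force: [0.7, 0.2, -0.1]
gripper_width: 36.5
```

Request:
{"op": "arm_command", "data": {
  "targets": [
    [0.6,-0.2,0,0,0],
    [0.6,-0.2,0,0,0],
    [0.6,-0.2,0,0,0],
    [0.6,-0.2,0,0,0],
    [0.6,-0.2,0,0,0]
  ]
}}

```text
time_s: 20.9
ee_pos: [404.8, 90.6, 209.8]
ee_rot: [179.0, -0.4, 69.0]
force: [0.4, 0.4, -0.1]
gripper_width: 36.5
```

Run:
```python
from h import *
s=env.state();print(s['time_s'],s['ee_pos'],s['ee_rot'],s['force'])
save('wrist','w15.png');save('side','s15.png');save('top','t15.png')
im=cv2.imread('pics/s15.png');cv2.imwrite('pics/s15c.png',cv2.resize(im[140:320,190:410],None,fx=3.5,fy=3.3,interpolation=cv2.INTER_CUBIC))
for c in [(541.5,180,106),(438.9,182.3,79),(438.9,182.3,25)]: print(wproj(s,np.array(c)),proj('side',c))
```

```text
20.9 [404.77634865  90.5781675  209.77555587] [178.97123307  -0.36016408  69.02181283] [ 0.39197579  0.38919649 -0.07988748]
[390.70328871  58.88888861] [247.89200403 230.48276005]
[275.20013414 104.29030169] [274.09001541 254.48861724]
[274.82108658 106.88087781] [274.66453997 271.42703715]
```

View pics/w15.png

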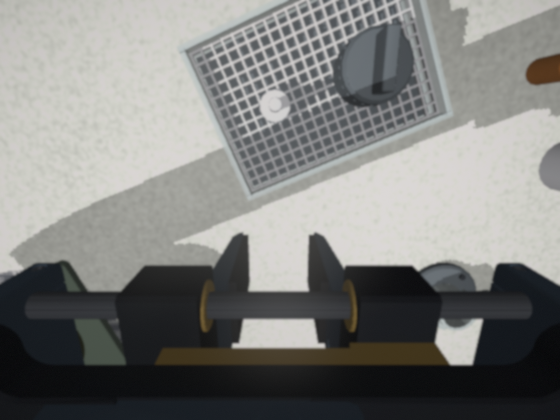

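View pics/s15c.png

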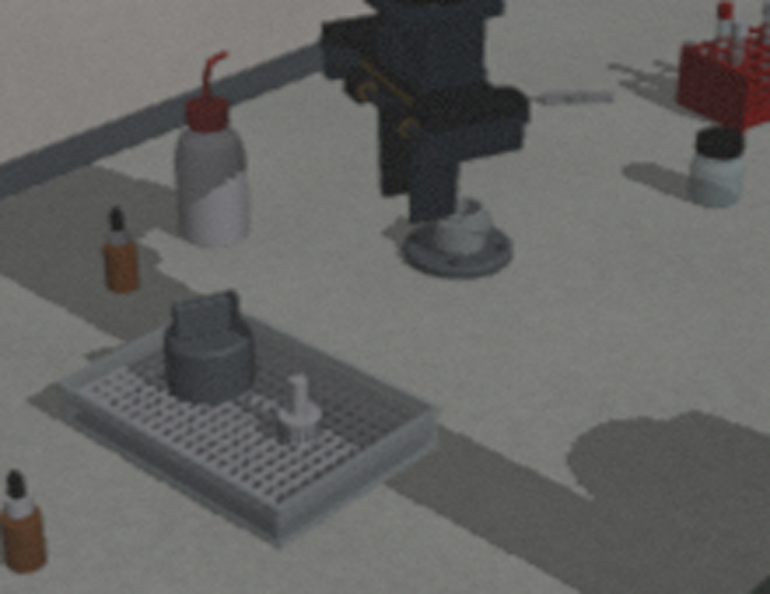

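View pics/t15.png

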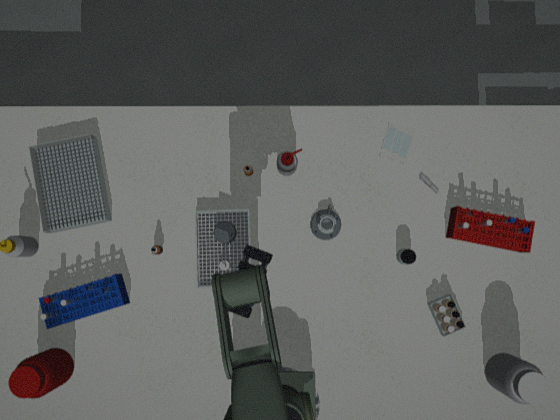

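Both parts stand upright on the grid, the bottles and jar are where they were, and the arm is clear.

```bash
python3 -c "
from workcell import env
print(env.job_done())"
```

```text
the job is handed in; nothing more can be done
None
```

I opened the filter holder, stood the cover and the cartridge on the white grid, and handed the job in at 20.9 s of the 61 s allowed. The hand-in gives no verdict.

- **Opening:** I gripped the cover's bar and pressed it down about 5.5 mm (about 10 N). Keeping it down, I turned it about 83° counterclockwise, then lifted it straight off. I only saw the wrist force, not the force on the lugs, and it never read above about 11 N.
- **Setting down:** The cover stands grip up at about (541, 180) mm. The cartridge stands upright at about (439, 182) mm, about 100 mm from it. Each was lowered to light contact (7–10 N) at the expected height before I released it.
- **Last checks:** The final wrist, side and top pictures show both parts upright, well inside the grid limits. The bottles and jar look unmoved, and the gripper is clear of everything.
- **Small disagreements:** The tool tilted by up to about 1°, and some moves stopped 1–3 mm from where I sent them. Camera estimates of the holder's centre differed by a few millimetres, worst (about 6 mm) between the side camera and the others. None of this affected the result.

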